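# Load the power-cut candle into its window holder with a lifter

### The arm

A 6-joint arm with a two-finger parallel gripper is mounted at the origin on the work surface. World frame = base frame: x ahead of the robot, y to its left, z up, the work surface at z = 0. Lengths are in mm, angles in rad, forces in N, time in s.
With the tool pointing down it reaches from about 275 to 750 mm from the base axis. Payload 10.2 kg.
Tool frame: the origin (TCP) lies at the very end of the fingers, on their centre line; the grasp point (between the pads) lies 19 mm behind it; x points along the fingers, z is the direction in which the jaws open and shut, and the axes are right-handed (so a half turn about x gives the same grasp; the last joint's range is limited). The gripper opens to 85 mm and grips with 20 to 120 N. Pads are 22 mm wide; open, the fingers measure 114 mm over their backs; the gripper's body (76 mm by 85 mm) begins 54 mm behind the grasp point. The pads swing forward as they close: fully open they stand 13 mm farther back than shut.
Start: joints at [-1.437, 0.313, 1.498, -0, 1.331, -0.223], TCP at [183.358, -491.946, 231.294] pointing down, gripper open.
Joint ranges: [-2.94, 2.94], [-0.97, 2.17], [0.19, 2.56], [-1.23, 4.37], [0.02, 3.11], [-2.88, 2.88]. Speed limits (rad/s): [2.39, 2.39, 3.01, 3.14, 3.14, 3.14].

### API

Orientations are given as a unit quaternion [w, x, y, z].
In Python, from rig import sense, vision, job gives the robot as it stands. The module is installed in compiled form; this text tells all that it offers.
- The arm moves only by the shell command python3 -m pendant 'ROWS' [FORCE]. ROWS is JSON, a list of rows, each a list of 7 numbers: the turn, a rotation vector about the tool's x, y, z in rad, then the shift along the tool's x, y, z in cm, then the opening, from 0 (shut) to 1 (fully open). A call has exactly 5 rows; each row is the pose to reach, as a shift and turn from the pose commanded when the call began, along the tool's axes at that moment; what a row does not reach only later rows make up. A row lasts 1/8 s, in which the tool goes at most 62.5 mm and 10.7 degrees, less where a joint would pass 70% of its speed; a pose out of reach is approached as far as the arm can. A call with a gripper value outside its range is refused whole. The fingers move at their own pace and stop on an object; FORCE is the grip in N (left out, the last holds). Time passes only in rows, so rows that repeat a pose let the fingers close, or fill a call up. It gives the time, the measured TCP pose, the force and the opening at its end, in the units of the state.
- sense(): the state, without advancing time (a new reading comes with each control period).
- vision.capture(name): name is "scene" or "top"; returns the picture (480x640x3 uint8, red, green, blue); there is no depth.
- vision.calibration(name): a dict with "K" (3x3 intrinsics, pixels), "extrinsics" (4x4, takes a point from camera to world coordinates). Camera axes: x right, y up, looking along -z (the intrinsics and any distortion apply to the point x, -y, -z); pixel columns grow to the right and rows downward; lengths in mm; the calibration is good to about 2 mm. A picture is of the moment at which its call begins. calibration takes no time and is no camera call.
- job.finish_job(): hands the job in, once; it reports no verdict.
The state is a dict: "time_s": time; "joints": joint angles; "dq": joint speeds; "tau": joint torques, N m; "eef_pos": TCP position; "ee_rot": TCP orientation; "force": force on the tool from outside, world axes, zero at the start; "wrist_torque": the same for the moment, N m; "grip_width": opening from 0.0 (shut) to 1.0 (fully open).
Only numpy, scipy, OpenCV 4.12 (cv2) and the standard library are available. Lean on these libraries where they do the work, as an engineer would, in place of code of your own. Each camera call takes 0.05 s, during which the arm holds its last target.

### The job

Get the candle ready for the next power cut: pick up the lifter by its handle with the tin candle balanced on the blade, and carry it level to the green holder. With the candle still on the blade, feel for the red sprung stop with the lifter's nose, push it gently back until the candle is over the brass-rimmed seat, and keep the nose on the stop while you lower the candle into the seat. Then draw the blade out from below, lay the lifter back down on the table and let go; do not touch the candle with the fingers, never press hard on the holder, and leave everything else alone.

Things in the scene. Friction and masses are not known exactly. Their poses are not given: they have to be found in the camera images.
- lifter: Kitchen lifter, steel blade, dark wooden handle, 0.14 kg. Origin on its underside below the place to grip; x to the blade's nose, z up. Blade 26 mm wide, 4 mm thick, x=60 to 165 mm, its bottom at z=0. A foot (x -68 to -56, 30 mm wide) and a sloping neck (x 39 to 70 mm) hold the handle level above the table. Its pose is not reported while held.
- lifter_grip (a point): Middle of the lifter's handle, where to grip it from above: 32 mm straight above the lifter's origin. The handle is 16 mm wide (y), 20 mm tall (22 to 42 mm above the underside), from x=-60 to 45 mm. Gripped here with about 50 N the lifter stays level.
- lifter_nose (a point): Middle of the blade's front edge, at x=165 mm, z=2 mm in the lifter's frame.
- candle: Unlit squat candle in a round steel tin, 60 mm across, 18 mm tall, 55 to 110 g; origin at the centre of its flat underside, z up. It starts loose on the blade (underside 4 mm up), its centre 116 to 120 mm ahead of the lifter's origin, up to 3 mm off to a side, and overhangs the blade. It slides or falls off if the tool is tilted or jerked.
- holder: Candle holder fixed to the table. Origin on the table, z up, x the way the blade goes in (open at -x). Green base 8 mm thick, x -76 to 128, y +-65 mm; glass guards at y +-61, x -18 to 122, 88 mm high; steel back at x=122, 122 mm high. On it a dark cradle with seat and red stop stands anywhere from -32 to +32 mm along x: NOT in this pose. Pushes under 40 N do not shift it.
- holder_seat (a point): Seat centre for a cradle at mid range (holder x=0, z=45 mm); the true one is up to 32 mm nearer or farther in x. Two blocks, flat tops 45 mm high, |y| 20 to 38 mm, 76 mm long, carry the candle's edges inside brass rim pieces (inner radius 33 mm, tops 54 mm high, only on the blocks). The 40 mm channel between them takes the blade: open to -x and above, floor 14 mm high.
- holder_stop (a point): Near face of the red stop for a cradle at mid range (holder x=43, z=43 mm). It is always 43 mm beyond the true seat centre while untouched, so touching it tells where the seat is. Plate 30 mm wide, 20 to 66 mm high, at the end of the channel. Sprung: gives in +x from 2 N, 0.2 N more per mm, solid after 8 mm; with the candle over the seat it is pushed back 2 to 6 mm.
- orange_cup: Orange plastic cup, 76 mm across, 90 mm tall; origin under its centre. Leave it.
- tumbler: Glass tumbler, 70 mm across, 100 mm tall; origin under its centre. Leave it.
- egg_cup: White ceramic egg cup, 50 mm across, 62 mm tall; origin under its centre. Leave it.
- fork: Steel fork lying flat, 185 mm long, 4 mm thick, tines to +x; origin under its middle. Leave it.
- matchbox: Yellow matchbox, 54 x 36 x 15 mm, lying between lifter and holder; origin under its centre. Leave it.
- saucer: Blue saucer, 100 mm across, 16 mm tall; origin under its centre. Leave it.
Things that resemble listed ones, but are neither listed nor needed, are in the scene too. There is more than one size of the lifter; the one meant has the size given above.

How it is judged (in metres and radians):
On the way, in this order (a step that is already met when the one before it is completed fails the run):
1. the candle rides on the lifted lifter's blade (height (world z) of lifter above 0.03 m and contact force between candle and lifter above 0.2 N and contact force between lifter and holder below 0.1 N), for 0.2 s.
2. the nose presses gently on the sprung stop (0.8 to 10 N) while the candle still rides on the blade, above the seat (contact force between lifter and holder between 0.8 and 10 N and x of lifter_nose in the frame of holder above 0 m and contact force between candle and lifter above 0.2 N and z of candle in the frame of holder above 0.047 m), for 0.3 s.
3. the candle lies down in the seat while the nose still presses on the stop (contact force between lifter and holder between 0.8 and 10 N and x of lifter_nose in the frame of holder above 0 m and z of candle in the frame of holder between 0.043 and 0.047 m and x of candle in the frame of holder between -0.038 and 0.038 m and y of candle in the frame of holder between -0.007 and 0.007 m and angle between candle's own z axis and vertical below 0.06 rad and contact force between candle and holder above 0.2 N), for 0.1 s.
At the end, for the whole second after the job is handed in: Candle flat in the seat (underside 43-47 mm up, within 38 mm along and 7 mm across of the holder origin, tilt <0.06 rad), still and clear of the lifter; lifter upright on the table (underside <6 mm, tilt <0.1 rad), still, released, off the holder (z of candle in the frame of holder between 0.043 and 0.047 m and x of candle in the frame of holder between -0.038 and 0.038 m and y of candle in the frame of holder between -0.007 and 0.007 m and angle between candle's own z axis and vertical below 0.06 rad and contact force between each of candle, the fingers and lifter below 0.05 N and linear speed of each of candle, lifter below 0.02 m/s and height (world z) of lifter below 0.006 m and angle between lifter's own z axis and vertical below 0.1 rad and contact force between lifter and holder below 0.05 N); the robot touches nothing.
It fails at once if the candle tilts by more than 0.25 rad (angle between candle's own z axis and vertical above 0.25 rad).
It fails at once if the fingers or arm touch the candle (contact force between any of the fingers, the arm and candle above 0.3 N).
It fails at once if the lifter presses on the holder with more than 12 N (contact force between lifter and holder above 12 N).
It fails at once if the fingers or arm press on the holder with more than 5 N (contact force between any of the fingers, the arm and holder above 5 N).
It fails at once if a bystander is moved by more than 30 mm, or a cup, the tumbler or the egg cup tips over (distance of any of orange_cup, tumbler, egg_cup, fork, matchbox, saucer from where it was at the start of the episode above 0.03 m or angle between any of orange_cup, tumbler, egg_cup's own z axis and vertical above 0.5 rad).
It also fails if it takes over 72 s, if anything falls off the work surface, if the arm or the gripper's body presses on something with over 40 N, if the wrist force passes 120 N, or if a joint passes its speed limit or range.

## Working session

There is one attempt and no reset: what is moved stays moved. The work goes in short steps, Python scripts to look and compute and a shell command to move; the robot and the scene stay as the last step left them, time stands still between calls to the robot, and variables do not carry over. Pictures are saved under pics/ and viewed, and the job is handed in when it is done.

```bash
mkdir -p pics; python3 - <<'E'
from rig import sense, vision, job
import cv2
s=sense();print(s)
for n in ("scene","top"):
    im=vision.capture(n);cv2.imwrite(f"pics/{n}0.png",im[:,:,::-1])
    print(vision.calibration(n))
E
```

```text
{'time_s': 0.0, 'joints': array([-1.43737210e+00,  3.13452432e-01,  1.49846288e+00,  2.85945041e-06,
        1.33094434e+00, -2.23391099e-01]), 'dq': array([-0.00019187,  0.00096957, -0.00087096, -0.00116222, -0.0005269 ,
        0.00083511]), 'tau': array([ 2.71525607e-05, -4.12265432e+01, -2.59744996e+01, -1.23145710e-04,
        4.15379312e-03,  3.01195549e-07]), 'eef_pos': array([ 183.33745577, -491.67790158,  230.72410626]), 'ee_rot': array([ 0.58049342,  0.40366384,  0.58109633, -0.40300117]), 'force': array([-0.84885647,  0.11627326,  0.37015628]), 'wrist_torque': array([-0.04376013, -0.00408358,  0.01665505]), 'grip_width': 0.9959004104232859}
{'K': array([[459.54739938,   0.        , 320.06348311],
       [  0.        , 459.54739938, 231.19668899],
       [  0.        ,   0.        ,   1.        ]]), 'extrinsics': array([[-5.83968698e-01, -5.98918947e-01,  5.47975049e-01,
         1.05286850e+03],
       [ 8.11586411e-01, -4.45339513e-01,  3.78153692e-01,
         3.08510592e+02],
       [ 1.75515304e-02,  6.65559022e-01,  7.46138815e-01,
         7.45380687e+02],
       [ 0.00000000e+00,  0.00000000e+00,  0.00000000e+00,
         1.00000000e+00]])}
{'K': array([[547.92761881,   0.        , 318.56363718],
       [  0.        , 547.92761881, 252.98800792],
       [  0.        ,   0.        ,   1.        ]]), 'extrinsics': array([[ 1.29936743e-02,  9.94944268e-01, -9.95844770e-02,
         4.61860403e+02],
       [-9.99882052e-01,  1.37441908e-02,  6.85410204e-03,
        -2.09219064e+01],
       [ 8.18815759e-03,  9.94836713e-02,  9.95005504e-01,
         1.13730873e+03],
       [ 0.00000000e+00,  0.00000000e+00,  0.00000000e+00,
         1.00000000e+00]])}
```

View pics/scene0.png

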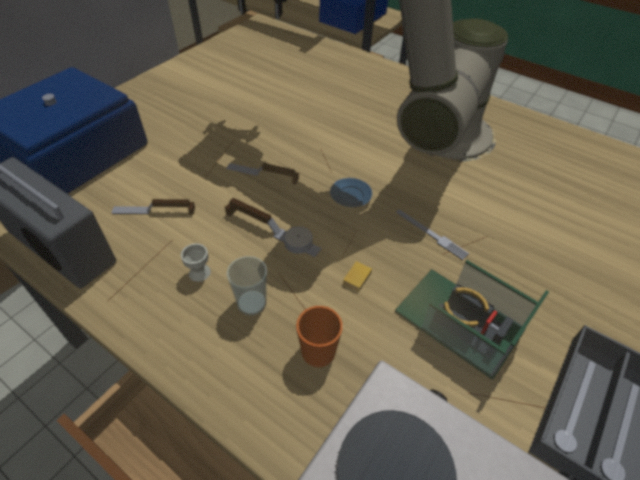

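View pics/top0.png

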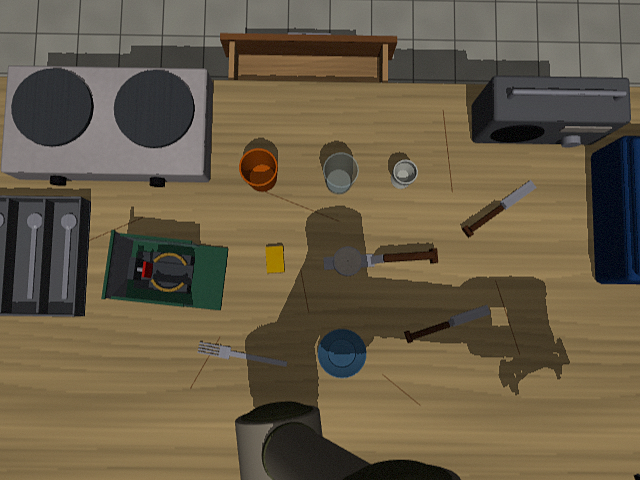

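The candle and lifter sit at top px (348,262), with the handle running right to (437,255). The holder is at (165,270), opening to the right. The matchbox is at (275,258). I'll enlarge these areas.

```bash
cat > h.py <<'E'
import numpy as np, cv2
from rig import sense, vision
C={n:vision.calibration(n) for n in("scene","top")}
def ray(n,u,v):
    K=C[n]["K"];E=C[n]["extrinsics"]
    d=np.array([(u-K[0,2])/K[0,0],-(v-K[1,2])/K[1,1],-1.])
    return E[:3,3],E[:3,:3]@d
def onz(n,u,v,z):
    o,d=ray(n,u,v);return o+d*(z-o[2])/d[2]
def tri(a,b):
    (o1,d1),(o2,d2)=ray("top",*a),ray("scene",*b)
    t=np.linalg.lstsq(np.c_[d1,-d2],o2-o1,rcond=None)[0]
    p,q=o1+d1*t[0],o2+d2*t[1];return (p+q)/2,np.linalg.norm(p-q)
def proj(n,p):
    K=C[n]["K"];E=C[n]["extrinsics"]
    c=E[:3,:3].T@(np.array(p,float)-E[:3,3]);return np.array([K[0,0]*c[0]/-c[2]+K[0,2],-K[1,1]*c[1]/-c[2]+K[1,2]])
E
python3 - <<'E'
import cv2
t=cv2.imread("pics/top0.png");s=cv2.imread("pics/scene0.png")
def c(im,x0,y0,x1,y1,k,n): cv2.imwrite("pics/"+n,cv2.resize(im[y0:y1,x0:x1],None,fx=k,fy=k,interpolation=cv2.INTER_CUBIC))
c(t,310,230,450,290,5,"tl.png");c(t,95,220,235,320,5,"th.png")
c(s,210,185,340,265,6,"sl.png");c(s,390,255,550,380,5,"sh.png")
E
```

```text
(no output)
```

View pics/tl.png

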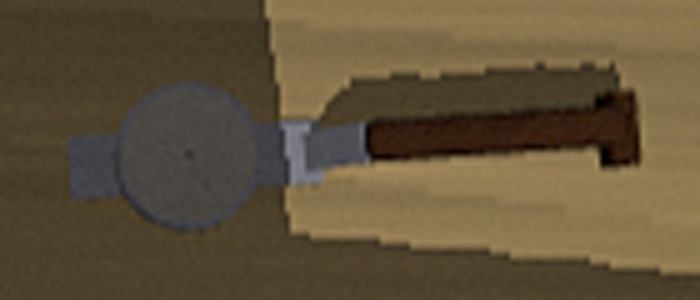

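View pics/th.png

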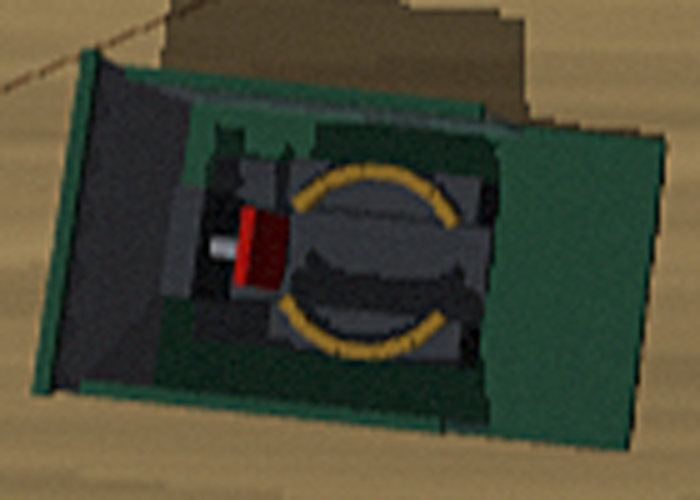

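View pics/sl.png

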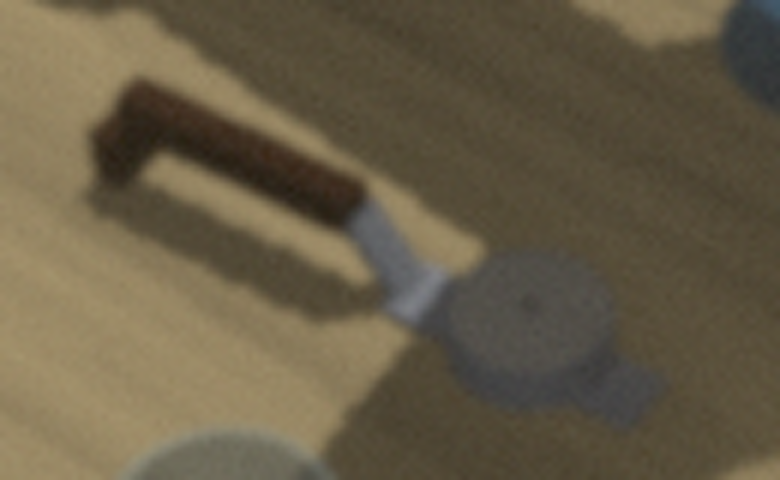

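View pics/sh.png

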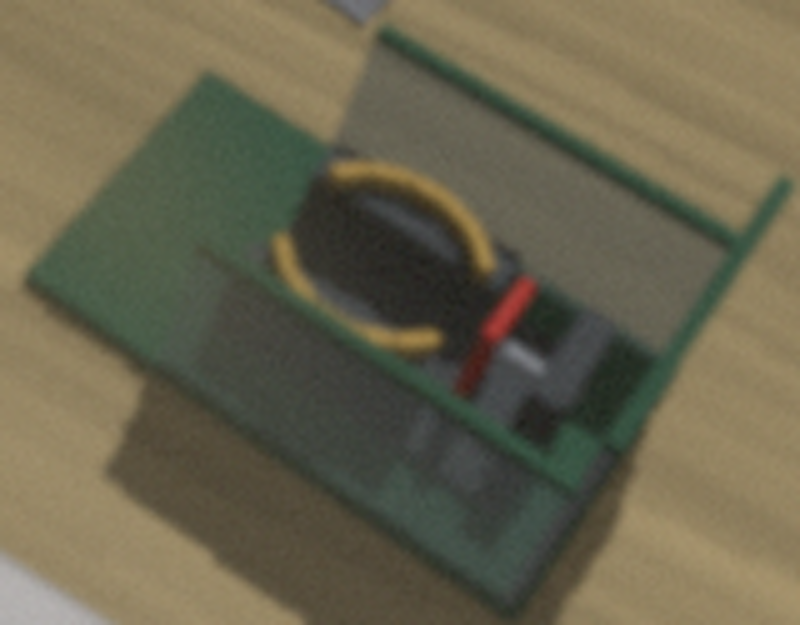

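```bash
python3 - <<'E'
from h import *
np.set_printoptions(precision=1,suppress=True)
T=lambda x,y:(310+x/5-.4,230+y/5-.4); S=lambda x,y:(210+x/6-.4,185+y/6-.4)
H=lambda x,y:(95+x/5-.4,220+y/5-.4); G=lambda x,y:(390+x/5-.4,255+y/5-.4)
print("wick",tri(T(188,154),S(530,303)))
print("nose corner A/B",tri(T(68,137),S(662,378)),tri(T(70,198),S(628,425)))
print("foot back corner far",tri(T(637,165),S(148,78)),"near(top)",tri(T(637,90),S(93,135)))
print("handle front far side",tri(T(368,160),S(370,187)))
print("nose z4",onz("top",*T(69,167.5),4)[:2],"hfront z42",onz("top",*T(368,141),42)[:2], "back z42",onz("top",*T(638,128),42)[:2],onz("top",*T(605,129),42)[:2])
im=cv2.imread("pics/top0.png").astype(int);b,g,r=im[...,0],im[...,1],im[...,2]
m=((r-b>22)&(r<95)&(g<45)).astype(np.uint8);m[:,:370]=0;m[:230]=0;m[280:]=0;m[:,445:]=0
n,l,st,ce=cv2.connectedComponentsWithStats(m);k=1+np.argmax(st[1:,4]);ys,xs=np.nonzero(l==k);print(st[k])
sel=xs<428
P=np.array([onz("top",x,y,42)[:2] for x,y in zip(xs[sel],ys[sel])])
vx,vy,x0,y0=cv2.fitLine(P.astype(np.float32),cv2.DIST_L2,0,.01,.01).ravel();print("handle line",vx,vy,x0,y0,"ang",np.degrees(np.arctan2(vy,vx)))
print("-- holder")
print("red top mid near face",tri(H(278,252),G(505,310)))
for n,a,b in [("base corner farx",(665,138),(28,280)),("base corner nearx",(630,450),(208,72)),("back top A(cup side)",(85,50),(785,182)),("guard x near end +y",(483,105),(205,248))]:
    print(n,tri(H(*a),G(*b)))
print("base corners z8",onz("top",*H(665,138),8)[:2],onz("top",*H(630,450),8)[:2])
print("back top z122",onz("top",*H(88,50),122)[:2],onz("top",*H(40,392),122)[:2])
# rims by colour
for n in("top","scene"):
    im=cv2.imread(f"pics/{n}0.png");h=cv2.cvtColor(im,cv2.COLOR_BGR2HSV)
    m=cv2.inRange(h,(15,120,90),(30,255,255))
    m2=np.zeros_like(m)
    if n=="top": m2[245:300,145:190]=m[245:300,145:190]
    else: m2[280:330,440:495]=m[280:330,440:495]
    n_,l,st,ce=cv2.connectedComponentsWithStats(m2);print(n,st.tolist(),ce.tolist())
    ys,xs=np.nonzero(m2);P=np.array([onz(n,x,y,54)[:2] for x,y in zip(xs,ys)])
    A=np.c_[2*P,np.ones(len(P))];s=np.linalg.lstsq(A,(P**2).sum(1),rcond=None)[0];print("circle",s[:2],np.sqrt(s[2]+s[0]**2+s[1]**2))
E
```

```text
wick (array([559.1, -87.6,  23.8]), np.float64(0.7864801268602091))
nose corner A/B (array([562.8, -34.3,  25.6]), np.float64(8.865075231617725)) (array([547.3, -45.7, -25.7]), np.float64(13.325314137288428))
foot back corner far (array([ 556.6, -270.2,   24.7]), np.float64(0.8976214347640246)) near(top) (array([ 587.5, -271. ,   19.2]), np.float64(2.592246390201953))
handle front far side (array([ 557. , -160. ,   34.9]), np.float64(1.6223189490309273))
nose z4 [554.3 -39. ] hfront z42 [ 563.6 -158.5] back z42 [ 570.3 -267.2] [ 569.7 -253.9]
[384 248  54  15 435]
handle line 0.08425566 -0.99644417 567.3868 -203.88097 ang -85.16677
-- holder
red top mid near face (array([530.6, 308.9,  52.2]), np.float64(9.240013656125125))
base corner farx (array([584.8, 161.7,   0.8]), np.float64(1.517566206720789))
base corner nearx (array([455.3, 172.2,   1. ]), np.float64(1.4334196183036745))
back top A(cup side) (array([584. , 340.5, 224.4]), np.float64(39.04667748808007))
guard x near end +y (array([588. , 219.8,  80.7]), np.float64(1.6444359376268967))
base corners z8 [584.3 159.8] [455.6 170.3]
back top z122 [602.  357.4] [474.7 368.6]
top [[0, 0, 640, 480, 307004], [154, 253, 32, 12, 97], [151, 279, 33, 13, 99]] [[319.5966078617868, 239.47930971583432], [169.8556701030928, 256.8144329896907], [166.53535353535352, 286.6969696969697]]
circle [528.8 268.3] 35.82175811373528
scene [[0, 0, 640, 480, 307025], [457, 288, 31, 21, 111], [445, 303, 5, 9, 24], [464, 321, 14, 4, 40]] [[319.4141942838531, 239.4638579920202], [474.36036036036035, 295.0990990990991], [446.9166666666667, 306.4166666666667], [471.925, 322.475]]
circle [533.6 269.2] 35.127378045459785
```

```bash
python3 - <<'E'
from h import *
from scipy.spatial.transform import Rotation as R
np.set_printoptions(precision=2,suppress=True)
o=np.array([567.5,-203.3]);f=np.array([-0.0843,.9964]);l=np.array([-f[1],f[0]])
L=lambda x,y,z:np.r_[o+f*x+l*y,z]
hf=np.array([0.087,.9962]);ho=np.array([526.6,240.7]);hl=np.array([-hf[1],hf[0]])
H=lambda x,y,z:np.r_[ho+hf*x+hl*y,z]
pl=[L(45,8,42),L(45,-8,42),L(-60,8,42),L(-60,-8,42),L(165,13,4),L(165,-13,4),L(-68,15,0),L(-68,-15,0),L(117,-1.5,22)]
ph=[H(-76,65,8),H(-76,-65,8),H(128,65,8),H(128,-65,8),H(122,65,122),H(122,-65,122),H(27.7,33,54),H(27.7,-33,54),H(70.7,15,66),H(70.7,-15,66),H(-18,61,88),H(-18,-61,88)]
for n,box,k in(("top",(95,220,450,320),2.2),("scene",(210,185,340,265),6),("scene",(390,255,550,380),5)):
    im=cv2.imread(f"pics/{n}0.png");x0,y0,x1,y1=box
    c=cv2.resize(im[y0:y1,x0:x1],None,fx=k,fy=k,interpolation=cv2.INTER_CUBIC)
    for p in pl+ph:
        u=(proj(n,p)-[x0,y0]+.5)*k;cv2.circle(c,(int(u[0]),int(u[1])),2,(0,255,255),-1)
    cv2.imwrite(f"pics/ov_{n}{x0}.png",c)
s=sense();q=s["ee_rot"];M=R.from_quat(q[[1,2,3,0]]).as_matrix();print(M)
E
```

```text
[[-0.    0.94  0.35]
 [ 0.    0.35 -0.94]
 [-1.    0.   -0.  ]]
```

View pics/ov_scene210.png

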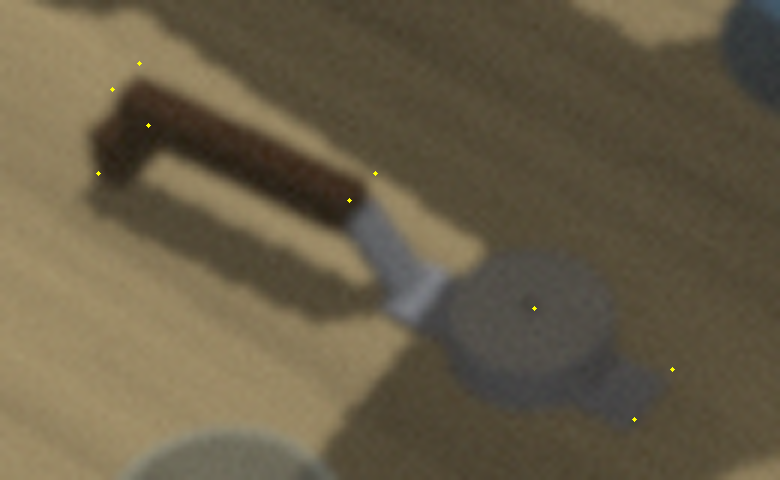

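View pics/ov_scene390.png

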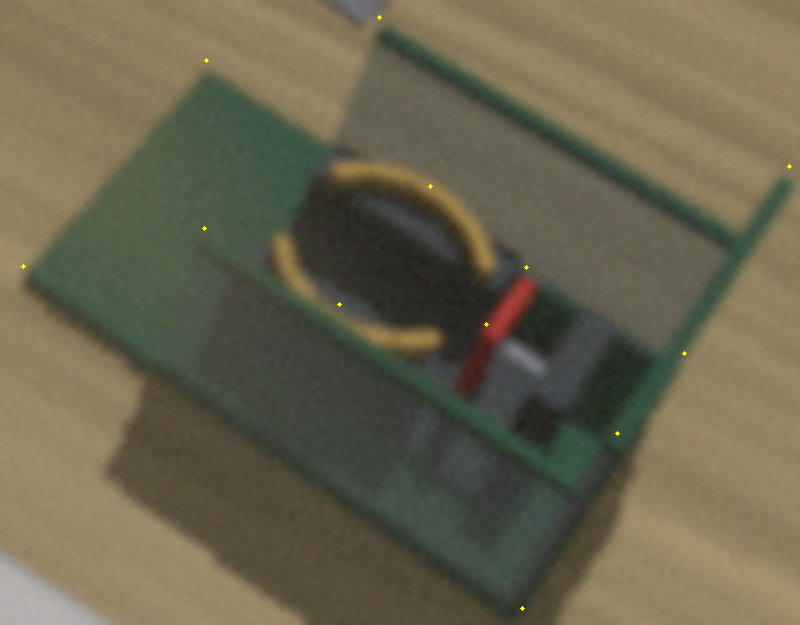

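View pics/ov_top95.png

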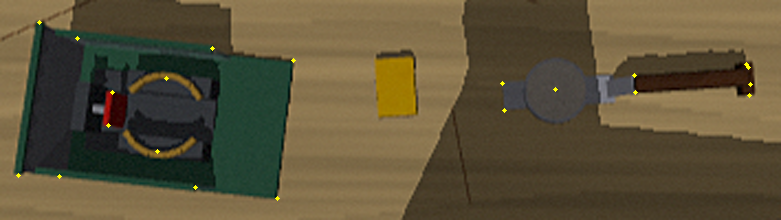

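```bash
cat > go.py <<'E'
import sys
from h import *
from scipy.spatial.transform import Rotation as R
np.set_printoptions(precision=3,suppress=True)
def rel(tgt,yawdeg,pos=None):
    s=sense();q=s["ee_rot"];M=R.from_quat(q[[1,2,3,0]]).as_matrix()
    p=s["eef_pos"] if pos is None else np.array(pos)
    z=np.array([np.cos(np.radians(yawdeg)),np.sin(np.radians(yawdeg)),0]);x=np.array([0,0,-1.]);y=np.cross(z,x)
    Mt=np.c_[x,y,z]
    print("t",s["time_s"],"p",s["eef_pos"],"F",s["force"],"w",s["grip_width"],"j",s["joints"])
    cy=np.degrees(np.arctan2(M[1,2],M[0,2]));print("yaw",cy,"tilt",M[2,0]+1, M[2,1],M[2,2])
    print("turn",R.from_matrix(M.T@Mt).as_rotvec(),"shift cm",M.T@(np.array(tgt)-p)/10)
if __name__=="__main__":
    a=list(map(float,sys.argv[1:]));rel(a[:3],a[3],a[4:7] if len(a)>4 else None)
E
python3 go.py 567.5 -203.3 130 4.84 183.358 -491.946 231.294
```

```text
t 0.1 p [ 183.32  -491.724  230.794] F [ 0.524 -0.173 -0.083] w 0.9981624191382892 j [-1.437  0.313  1.498  0.     1.331 -0.223]
yaw -69.55918607574051 tilt 6.663653298044636e-07 0.0002815828174444479 -0.0011195719415575955
turn [-1.299 -0.001 -0.001] shift cm [ 10.158  46.073 -13.62 ]
```

```bash
python3 -m pendant '[[-0.13,0,0,0.4,4.6,-1.4,1],[-0.26,0,0,0.8,9.2,-2.7,1],[-0.39,0,0,1.2,13.8,-4.1,1],[-0.52,0,0,1.6,18.4,-5.4,1],[-0.65,0,0,2.0,23.0,-6.8,1]]'; python3 go.py 567.5 -203.3 130 4.84
```

```text
time_s: 0.72
eef_pos: [376.2, -346.7, 211.0]
ee_rot: [0.679, 0.195, 0.68, -0.195]
force: [0.3, -0.3, 0.2]
grip_width: 0.997
t 0.725 p [ 376.177 -346.736  210.967] F [ 0.265 -0.34   0.221] w 0.996828313456011 j [-0.974  0.3    1.569  0.     1.272 -0.414]
yaw -32.07673275819459 tilt 7.445975203079769e-08 0.00016265527714781625 -0.0003499467954632407
turn [-0.644 -0.    -0.   ] shift cm [ 8.097 22.313  8.597]
```

```bash
python3 -m pendant '[[-0.13,0,0,1.6,4.5,1.7,1],[-0.26,0,0,3.2,9.0,3.4,1],[-0.39,0,0,4.9,13.5,5.1,1],[-0.52,0,0,6.5,18,6.9,1],[-0.644,0,0,8.1,22.3,8.6,1]]'; python3 -m pendant '[[0,0,0,0,0,0,1],[0,0,0,0,0,0,1],[0,0,0,0,0,0,1],[0,0,0,0,0,0,1],[0,0,0,0,0,0,1]]'
python3 go.py 567.5 -203.3 13 4.84
python3 - <<'E'
from h import *
cv2.imwrite("pics/s1.png",cv2.resize(vision.capture("scene")[150:300,180:380,::-1],None,fx=4,fy=4,interpolation=2))
E
```

```text
time_s: 1.35
eef_pos: [568.1, -204.2, 129.4]
ee_rot: [0.706, -0.03, 0.707, 0.03]
force: [-0.5, -0.4, 0.5]
grip_width: 1.001
time_s: 1.98
eef_pos: [566.8, -205.8, 130.6]
ee_rot: [0.707, -0.028, 0.706, 0.028]
force: [0.0, 0.7, 0.1]
grip_width: 1.001
t 1.975 p [ 566.791 -205.82   130.575] F [0.047 0.712 0.134] w 1.0011794099608624 j [-0.542  0.572  1.382 -0.     1.188 -0.622]
yaw 4.537155397941243 tilt 5.579393014265577e-08 -0.00021591188873482103 0.00025489196459022034
turn [-0.005  0.     0.   ] shift cm [11.758  0.248  0.088]
```

View pics/s1.png

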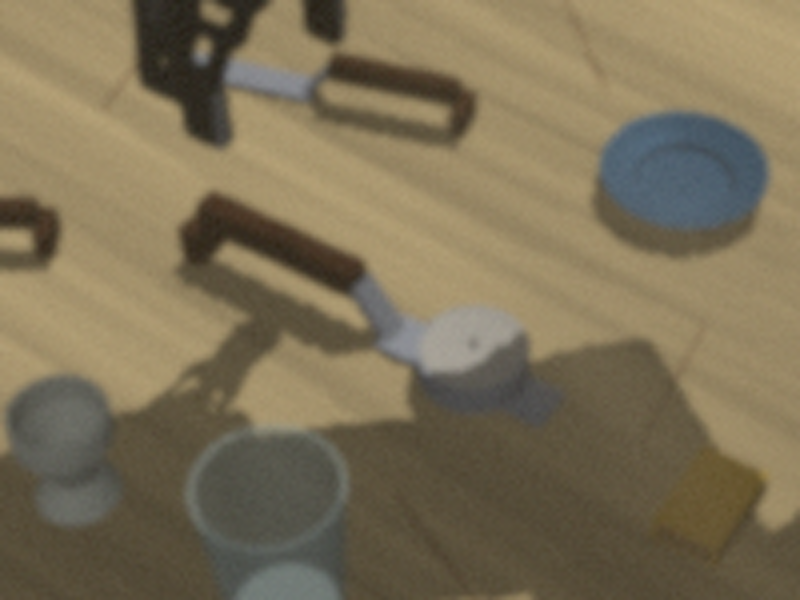

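The scene view shows the open fingers straddling the handle line. Now I'll go down.

```bash
python3 -m pendant '[[-0.005,0,0,2.5,0.2,0.1,1],[-0.005,0,0,5.5,0.2,0.1,1],[-0.005,0,0,8.5,0.2,0.1,1],[-0.005,0,0,10.8,0.2,0.1,1],[-0.005,0,0,11.5,0.2,0.1,1]]'; python3 -m pendant '[[0,0,0,0,0,0,1],[0,0,0,0,0,0,1],[0,0,0,0,0,0,1],[0,0,0,0,0,0,1],[0,0,0,0,0,0,1]]'; python3 go.py 567.5 -203.3 12.5 4.84
```

```text
time_s: 2.65
eef_pos: [567.3, -203.1, 14.1]
ee_rot: [0.706, -0.03, 0.707, 0.03]
force: [-0.2, 0.1, 0.4]
grip_width: 1.0
time_s: 3.28
eef_pos: [567.9, -203.4, 15.5]
ee_rot: [0.707, -0.03, 0.706, 0.03]
force: [0.5, 0.0, -0.7]
grip_width: 1.003
t 3.275 p [ 567.907 -203.373   15.462] F [ 0.542  0.005 -0.716] w 1.0032983667657591 j [-0.538  0.719  1.465  0.     0.957 -0.623]
yaw 4.870280926017026 tilt 3.521044988907818e-08 -0.0001519150194072838 0.00021758383602993314
turn [0.001 0.    0.   ] shift cm [ 0.296  0.011 -0.04 ]
```

```bash
python3 -m pendant '[[0,0,0,0.15,0,0,0.8],[0,0,0,0.25,0,0,0.6],[0,0,0,0.25,0,0,0.45],[0,0,0,0.25,0,0,0.35],[0,0,0,0.25,0,0,0.3]]' 20;  python3 -m pendant '[[0,0,0,0,0,0,0.28],[0,0,0,0,0,0,0.26],[0,0,0,0,0,0,0.24],[0,0,0,0,0,0,0.22],[0,0,0,0,0,0,0.2]]' ; python3 -m pendant '[[0,0,0,0,0,0,0.18],[0,0,0,0,0,0,0.15],[0,0,0,0,0,0,0.1],[0,0,0,0,0,0,0.0],[0,0,0,0,0,0,0]]'; python3 -m pendant '[[0,0,0,0,0,0,0],[0,0,0,0,0,0,0],[0,0,0,0,0,0,0],[0,0,0,0,0,0,0],[0,0,0,0,0,0,0]]' 50
python3 go.py 567.5 -203.3 12.5 4.84
```

```text
time_s: 3.9
eef_pos: [567.9, -203.4, 12.8]
ee_rot: [0.706, -0.03, 0.706, 0.03]
force: [0.3, 0.6, 0.3]
grip_width: 0.298
time_s: 4.53
eef_pos: [567.9, -203.3, 12.8]
ee_rot: [0.707, -0.03, 0.706, 0.03]
force: [-0.3, 0.1, 0.2]
grip_width: 0.2
time_s: 5.15
eef_pos: [567.8, -203.3, 12.8]
ee_rot: [0.706, -0.03, 0.707, 0.03]
force: [-0.1, -0.1, 1.1]
grip_width: 0.186
time_s: 5.78
eef_pos: [567.8, -203.3, 12.8]
ee_rot: [0.706, -0.03, 0.706, 0.03]
force: [-2.1, 0.4, 2.5]
grip_width: 0.179
t 5.775 p [ 567.828 -203.337   12.827] F [-2.133  0.446  2.499] w 0.17947138596343185 j [-0.538  0.723  1.466 -0.     0.953 -0.623]
yaw 4.868039864479014 tilt 1.0936704875064152e-09 1.1888222694697581e-05 -4.523285916824271e-05
turn [ 0. -0. -0.] shift cm [ 0.033  0.006 -0.032]
```

```bash
python3 -m pendant '[[0,0,0,-0.1,0,0,0],[0,0,0,-0.4,0,0,0],[0,0,0,-0.9,0,0,0],[0,0,0,-1.5,0,0,0],[0,0,0,-2.2,0,0,0]]'; python3 -m pendant '[[0,0,0,-0.8,0,0,0],[0,0,0,-1.6,0,0,0],[0,0,0,-2.4,0,0,0],[0,0,0,-3.2,0,0,0],[0,0,0,-3.9,0,0,0]]'; python3 -m pendant '[[0,0,0,-0.5,0,0,0],[0,0,0,-0.8,0,0,0],[0,0,0,-0.9,0,0,0],[0,0,0,-0.9,0,0,0],[0,0,0,-0.9,0,0,0]]'
python3 go.py 567.5 -203.3 12.5 4.84
python3 - <<'E'
from h import *
s=vision.capture("scene");t=vision.capture("top")
print(sense()["wrist_torque"])
cv2.imwrite("pics/s2.png",cv2.resize(s[130:280,180:380,::-1],None,fx=4,fy=4,interpolation=2))
cv2.imwrite("pics/t2.png",t[:,:,::-1])
cv2.imwrite("pics/t2c.png",cv2.resize(t[210:330,300:460,::-1],None,fx=5,fy=5,interpolation=2))
E
```

```text
time_s: 6.4
eef_pos: [567.9, -203.3, 35.3]
ee_rot: [0.707, -0.03, 0.706, 0.03]
force: [-0.3, -0.2, -1.7]
grip_width: 0.178
time_s: 7.02
eef_pos: [567.9, -203.3, 74.4]
ee_rot: [0.707, -0.03, 0.706, 0.03]
force: [0.7, -1.1, -2.0]
grip_width: 0.182
time_s: 7.65
eef_pos: [567.7, -203.3, 82.6]
ee_rot: [0.706, -0.03, 0.707, 0.03]
force: [0.1, 0.1, -1.6]
grip_width: 0.176
t 7.65 p [ 567.748 -203.263   82.576] F [ 0.082  0.075 -1.583] w 0.1764670929007552 j [-0.538  0.627  1.425  0.     1.089 -0.623]
yaw 4.870042245889955 tilt 9.423061020363832e-08 0.00026254482157783005 -0.00034573317546515714
turn [ 0.001 -0.    -0.   ] shift cm [ 7.008 -0.003 -0.023]
[-0.10614353 -0.0099235  -0.01586213]
```

View pics/s2.png

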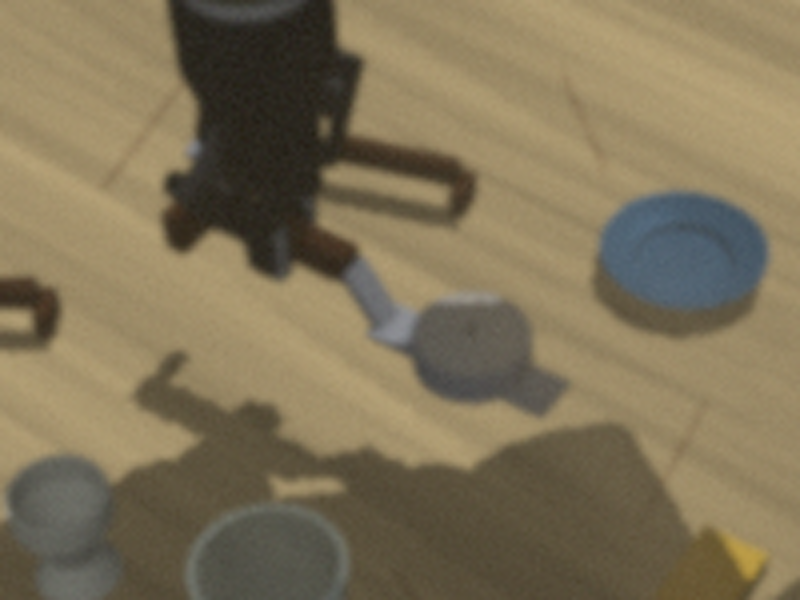

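View pics/t2c.png

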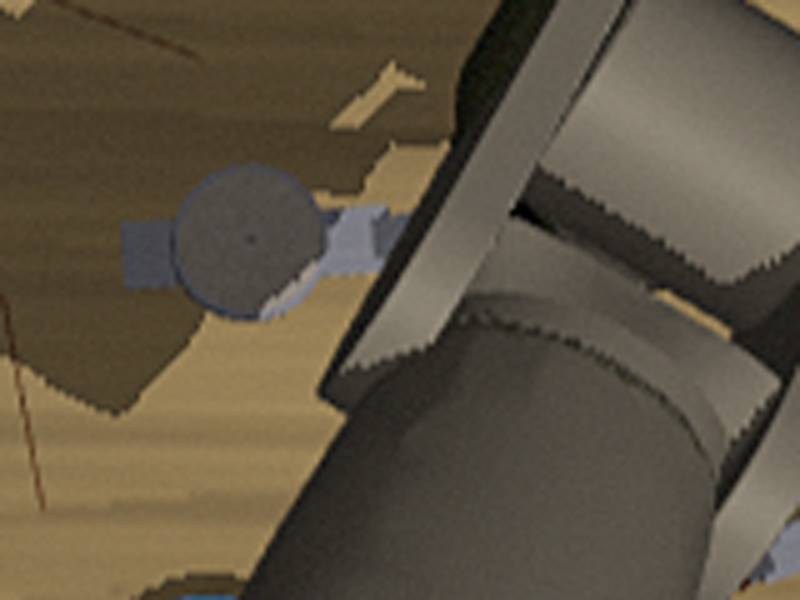

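```bash
python3 - <<'E'
from h import *
np.set_printoptions(precision=1,suppress=True)
T=lambda x,y:(300+x/5-.4,210+y/5-.4);S=lambda x,y:(180+x/4-.4,130+y/4-.4)
print(tri(T(251,238),S(472,333)));print(tri(T(121,222),S(543,413)),tri(T(124,289),S(567,382)))
print(onz("top",*T(251,238),91.8),onz("top",*T(122.5,255.5),73.8))
# matchbox and other obstacles
t=cv2.imread("pics/top0.png");h=cv2.cvtColor(t,cv2.COLOR_BGR2HSV);m=cv2.inRange(h,(20,180,120),(32,255,255));m[:,:230]=0
p=cv2.boundingRect(m);print(p,onz("top",p[0],p[1],15),onz("top",p[0]+p[2],p[1]+p[3],15))
E
```

```text
(array([559.1, -87.9,  90.5]), np.float64(0.8112424255719262))
(array([566.6, -38.4,  70.9]), np.float64(0.37518765125757253)) (array([541.1, -40.8,  69.2]), np.float64(1.8234461781233011))
[559.2 -88.1  91.8] [553.4 -39.2  73.8]
(265, 246, 19, 27) [587.1  81.8  15. ] [532.   41.7  15. ]
```

```bash
python3 - <<'E'
from h import *
np.set_printoptions(precision=2,suppress=True)
t=cv2.imread("pics/top0.png")
H=lambda x,y:(95+x/5-.4,220+y/5-.4)
ang=lambda a,b:np.degrees(np.arctan2(b[1]-a[1],b[0]-a[0]))
def e(a,b,z): A=onz("top",*H(*a),z)[:2];B=onz("top",*H(*b),z)[:2];print(A,B,ang(A,B))
e((483,105),(125,70),88);e((443,428),(82,388),88)  # guards -> +x dir
e((630,450),(665,138),8) # front edge -> -? perpendicular (+90)
e((45,392),(97,55),122)
# red
h=cv2.cvtColor(t,cv2.COLOR_BGR2HSV);m=cv2.inRange(h,(0,150,60),(8,255,255))|cv2.inRange(h,(172,150,60),(180,255,255))
m[:240]=0;m[300:]=0;m[:,:120]=0;m[:,200:]=0
ys,xs=np.nonzero(m);print(xs.min(),xs.max(),ys.min(),ys.max())
v=h[...,2];
b=(m>0)&(v>150);ys,xs=np.nonzero(b);print("bright",xs.min(),xs.max(),ys.min(),ys.max(),cv2.minAreaRect(np.c_[xs,ys].astype(np.float32)))
x1=cv2.minAreaRect(np.c_[xs,ys].astype(np.float32));
for c in cv2.boxPoints(x1):print(onz("top",*c,66)[:2])
E
```

```text
[587.46 217.36] [599.11 355.46] 85.17972717034488
[463.49 228.09] [476.86 365.8 ] 84.4566781941756
[455.65 170.33] [584.33 159.81] -4.674000235707587
[474.73 366.78] [600.15 353.95] -5.838273892952812
142 145 261 276
bright 142 145 262 275 ((143.3378448486328, 268.47296142578125), (1.479590892791748, 13.31631851196289), 9.462322235107422)
[521.29 316.72]
[547.06 313.61]
[546.62 310.74]
[520.85 313.86]
```

```bash
python3 -m pendant '[[0,0,0,0,0.15,0,0],[0,0,0,0,0.6,0,0],[0,0,0,0,1.4,-0.05,0],[0,0,0,0,2.6,-0.1,0],[0,0,0,0,4.1,-0.2,0]]'; python3 -m pendant '[[0.005,0,0,0,1.7,-0.15,0],[0.012,0,0,0,3.4,-0.3,0],[0.02,0,0,0,5.1,-0.45,0],[0.03,0,0,0,6.8,-0.6,0],[0.04,0,0,0,8.5,-0.75,0]]';python3 -m pendant '[[0.01,0,0,0,1.7,-0.1,0],[0.02,0,0,0,3.4,-0.2,0],[0.03,0,0,0,5.1,-0.3,0],[0.04,0,0,0,6.8,-0.4,0],[0.05,0,0,0,8.5,-0.5,0]]'; python3 go.py 515.35 128.3 82.6 -5
```

```text
time_s: 8.38
eef_pos: [562.2, -161.6, 82.8]
ee_rot: [0.706, -0.03, 0.706, 0.03]
force: [-0.2, -0.9, -1.8]
grip_width: 0.178
time_s: 9.0
eef_pos: [547.5, -77.5, 82.8]
ee_rot: [0.707, -0.016, 0.707, 0.016]
force: [0.5, 0.1, -2.3]
grip_width: 0.176
time_s: 9.62
eef_pos: [538.6, 7.2, 82.8]
ee_rot: [0.707, 0.002, 0.707, -0.002]
force: [0.3, 0.1, -1.6]
grip_width: 0.177
t 9.625 p [538.627   7.185  82.821] F [ 0.288  0.082 -1.588] w 0.1769964556048617 j [-0.204  0.505  1.636  0.     1.001 -0.199]
yaw -0.3258971818649142 tilt 1.0495955216072161e-09 2.1351753766527676e-08 4.581693133287601e-05
turn [ 0.082  0.    -0.   ] shift cm [ 0.022 12.098 -2.397]
```

```bash
python3 -m pendant '[[0.01,0,0,0,1.6,-0.2,0],[0.022,0,0,0,3.1,-0.45,0],[0.035,0,0,0,4.5,-0.75,0],[0.047,0,0,0,5.8,-1.05,0],[0.06,0,0,0,7.0,-1.35,0]]'; python3 go.py 515.35 128.3 82.6 -5
```

```text
time_s: 10.25
eef_pos: [525.5, 77.0, 82.8]
ee_rot: [0.707, 0.023, 0.707, -0.023]
force: [0.1, -0.6, -1.5]
grip_width: 0.179
t 10.25 p [525.477  77.024  82.83 ] F [ 0.118 -0.642 -1.515] w 0.1793977721981134 j [-0.075  0.491  1.659  0.     0.991 -0.01 ]
yaw -3.767498869168767 tilt 2.74397415900296e-09 3.179553482656611e-05 6.691032943978437e-05
turn [ 0.022  0.    -0.   ] shift cm [ 0.023  5.05  -1.347]
```

```bash
python3 -m pendant '[[0.007,0,0,0,1.1,-0.3,0],[0.013,0,0,0,2.1,-0.6,0],[0.018,0,0,0,3.0,-0.85,0],[0.021,0,0,0,3.8,-1.05,0],[0.022,0,0,0,4.4,-1.2,0]]'; python3 -m pendant '[[0,0,0,0,0.4,-0.1,0],[0,0,0,0,0.6,-0.13,0],[0,0,0,0,0.6,-0.13,0],[0,0,0,0,0.6,-0.13,0],[0,0,0,0,0.6,-0.13,0]]';python3 go.py 515.35 128.3 82.6 -5
python3 - <<'E'
from h import *
s=vision.capture("scene");t=vision.capture("top")
cv2.imwrite("pics/s3r.png",s[:,:,::-1]);cv2.imwrite("pics/t3r.png",t[:,:,::-1])
cv2.imwrite("pics/s3.png",cv2.resize(s[240:380,380:540,::-1],None,fx=4,fy=4,interpolation=2))
cv2.imwrite("pics/t3.png",cv2.resize(t[220:320,95:235,::-1],None,fx=5,fy=5,interpolation=2))
E
```

```text
time_s: 10.88
eef_pos: [516.5, 121.3, 82.8]
ee_rot: [0.706, 0.031, 0.706, -0.031]
force: [0.4, -0.4, -1.4]
grip_width: 0.18
time_s: 11.5
eef_pos: [515.9, 126.8, 82.8]
ee_rot: [0.706, 0.031, 0.706, -0.031]
force: [0.2, 0.6, -1.3]
grip_width: 0.179
t 11.5 p [515.873 126.789  82.813] F [ 0.18   0.575 -1.282] w 0.17916349406293214 j [0.02  0.491 1.659 0.    0.992 0.108]
yaw -5.000016832582456 tilt 5.252012158507569e-10 2.9182275272793268e-05 1.4099553310775725e-05
turn [-0.  0. -0.] shift cm [ 0.021  0.146 -0.065]
```

View pics/s3.png

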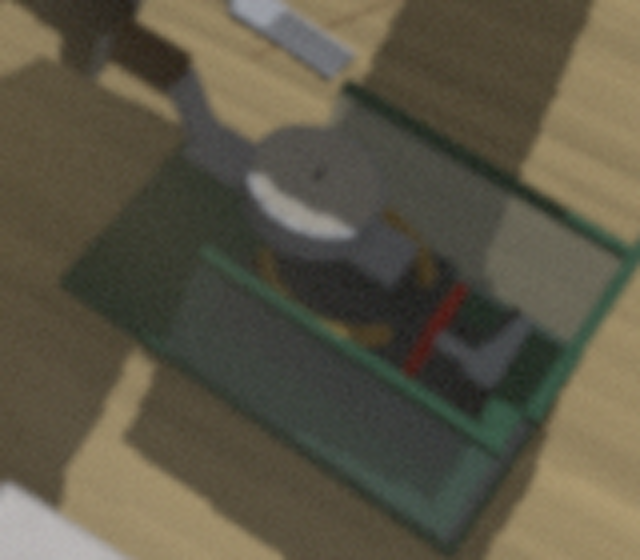

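View pics/t3.png

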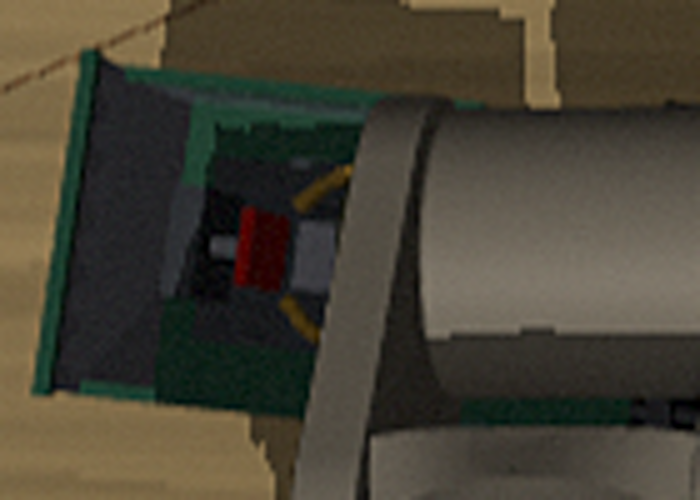

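```bash
python3 - <<'E'
from h import *
np.set_printoptions(precision=1,suppress=True)
H=lambda x,y:(95+x/5-.4,220+y/5-.4)
ho=np.array([526.8,240.7]);f=np.array([.0872,.9962]);l=np.array([-f[1],f[0]])
def hp(n,p,z): d=onz(n,*p,z)[:2]-ho;return np.array([d@f,d@l])
for p in((295,222),(289,291)):print("nose",hp("top",H(*p),73.8))
# red top edges, z66
for p in((241,208),(235,283),(255,210),(249,287)):print("red top",hp("top",H(*p),66))
# wick scene
print("wick scene z92",hp("scene",(380+320/4-.4,240+174/4-.4),91.8))
s=sense()["eef_pos"];d=s[:2]-ho;print("tcp",d@f,d@l, "nose",d@f+165)
# rims: full fit w/ z54 from first image, per rim lateral
t=cv2.imread("pics/top0.png");h=cv2.cvtColor(t,cv2.COLOR_BGR2HSV);m=cv2.inRange(h,(15,120,90),(30,255,255))
q=np.zeros_like(m);q[245:300,145:190]=m[245:300,145:190];ys,xs=np.nonzero(q)
P=np.array([hp("top",(x,y),54) for x,y in zip(xs,ys)])
for sgn in(1,-1):
    Q=P[P[:,1]*sgn>0];print(sgn,"x",Q[:,0].min(),Q[:,0].max(),"y",Q[:,1].min(),Q[:,1].max())
from scipy.optimize import least_squares
r=least_squares(lambda c:np.hypot(P[:,0]-c[0],P[:,1]-c[1])-c[2],[28,0,35],loss="soft_l1");print(r.x)
E
```

```text
nose [ 52.3 -11.1]
nose [51.1 15.8]
red top [ 76.3 -14.8]
red top [74.8 14.6]
red top [ 70.8 -14.6]
red top [69.1 15.6]
wick scene z92 [2.5 0.9]
tcp -114.38558916714742 0.9947122025724094 nose 50.614410832852585
1 x -4.4667279720328175 59.1866962618155 y 17.637496789152834 38.57621768729163
-1 x -3.469344810242867 58.710885487554854 y -37.62136243656569 -18.042536230232567
[27.7  0.4 35.8]
```

```bash
python3 -m pendant '[[0,0,0,0.15,0.1,0,0],[0,0,0,0.5,0.4,0,0],[0,0,0,0.9,0.8,0,0],[0,0,0,1.3,1.1,0,0],[0,0,0,1.45,1.2,0,0]]'; python3 -m pendant '[[0,0,0,0,0,0,0],[0,0,0,0,0.1,0,0],[0,0,0,0,0.2,0,0],[0,0,0,0,0.3,0,0],[0,0,0,0,0.4,0,0]]'; python3 - <<'E'
from h import *
import time
s=sense();ho=np.array([526.8,240.7]);f=np.array([.0872,.9962]);d=s["eef_pos"][:2]-ho;print(d@f+165,d@[-f[1],f[0]],s["eef_pos"],s["force"],s["wrist_torque"])
E
```

```text
time_s: 12.22
eef_pos: [516.7, 139.2, 67.9]
ee_rot: [0.706, 0.031, 0.707, -0.031]
force: [0.4, -0.2, -2.0]
grip_width: 0.18
time_s: 12.85
eef_pos: [517.2, 142.9, 68.3]
ee_rot: [0.706, 0.031, 0.706, -0.031]
force: [0.3, 0.0, -1.5]
grip_width: 0.18
66.78235061296785 1.0054245898623435 [517.23399186 142.94503767  68.32488169] [ 0.28726831  0.04076235 -1.48478262] [-0.1110921  -0.02336761  0.00719392]
```

Nose is at an estimated 66.8. From here I'll feel forward about 1 mm per row.

```bash
cat > st.py <<'E'
from h import *
s=sense();ho=np.array([526.8,240.7]);f=np.array([.0872,.9962]);d=s["eef_pos"][:2]-ho;print("nose x %.2f y %.2f z %.2f Falong %.2f Fz %.2f t %.2f"%(d@f+165,d@[-f[1],f[0]],s["eef_pos"][2],s["force"][:2]@f,s["force"][2],s["time_s"]),s["wrist_torque"])
E
for i in 1 2; do python3 -m pendant '[[0,0,0,0,0.05,0,0],[0,0,0,0,0.1,0,0],[0,0,0,0,0.15,0,0],[0,0,0,0,0.2,0,0],[0,0,0,0,0.2,0,0]]' >/dev/null; python3 st.py; done
```

```text
nose x 68.73 y 1.01 z 68.31 Falong -1.02 Fz -2.44 t 13.47 [-0.11552154  0.01524267  0.00507878]
nose x 70.62 y 1.01 z 68.31 Falong -0.64 Fz -1.44 t 14.10 [-0.24141189  0.0598223  -0.01523107]
```

```bash
for i in 1 2 3; do python3 -m pendant '[[0,0,0,0,0.0,0,0],[0,0,0,0,0.05,0,0],[0,0,0,0,0.1,0,0],[0,0,0,0,0.1,0,0],[0,0,0,0,0.1,0,0]]' >/dev/null; python3 st.py; done
```

```text
nose x 71.67 y 1.01 z 68.29 Falong -2.61 Fz -2.31 t 14.72 [-0.47059694  0.06240573 -0.0441095 ]
nose x 72.69 y 1.01 z 68.31 Falong -1.84 Fz -1.90 t 15.35 [-0.46198225  0.06736436 -0.0508382 ]
nose x 73.73 y 1.04 z 68.28 Falong -1.38 Fz -1.78 t 15.97 [-0.45397378  0.05940557 -0.04428959]
```

```bash
for i in 1 ; do python3 -m pendant '[[0,0,0,0,0.05,0,0],[0,0,0,0,0.1,0,0],[0,0,0,0,0.15,0,0],[0,0,0,0,0.18,0,0],[0,0,0,0,0.18,0,0]]' >/dev/null; python3 st.py; done
python3 - <<'E'
from h import *
s=vision.capture("scene");t=vision.capture("top")
cv2.imwrite("pics/s4r.png",s[:,:,::-1]);cv2.imwrite("pics/t4r.png",t[:,:,::-1])
cv2.imwrite("pics/s4.png",cv2.resize(s[260:360,420:540,::-1],None,fx=6,fy=6,interpolation=2))
cv2.imwrite("pics/t4.png",cv2.resize(t[220:320,95:235,::-1],None,fx=5,fy=5,interpolation=2))
E
```

```text
nose x 75.52 y 1.02 z 68.31 Falong -3.10 Fz -1.68 t 16.60 [-0.53929694  0.03907583  0.00496877]
```

View pics/s4.png

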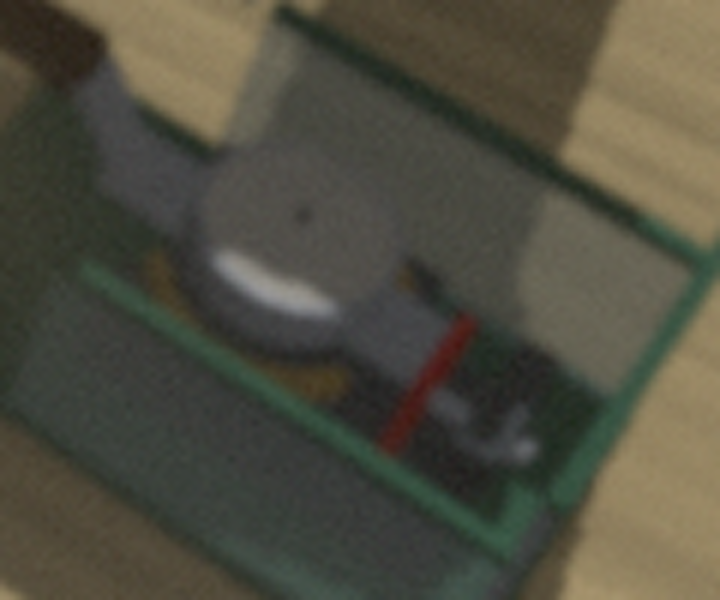

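View pics/t4.png

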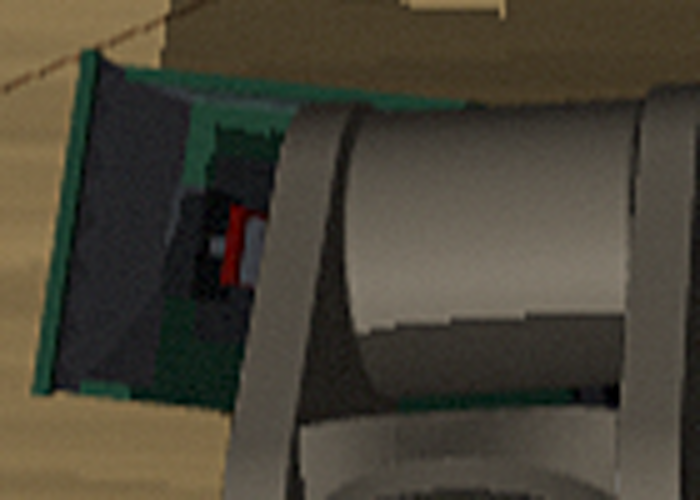

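```bash
python3 - <<'E'
from h import *
np.set_printoptions(precision=1,suppress=True)
ho=np.array([526.8,240.7]);f=np.array([.0872,.9962]);l=np.array([-f[1],f[0]])
def hp(n,p,z): d=onz(n,*p,z)[:2]-ho;return np.array([d@f,d@l])
b=np.array([.4,2.6])
w=np.array([420+302/6-.4,260+215/6-.4])
print("wick",hp("scene",w,77.5),hp("scene",w-b,77.5))
# red top at rest in first scene picture: corners far & near
G=lambda x,y:np.array((390+x/5-.4,255+y/5-.4))
print("nose corners",[hp("scene",np.array([420+x/6-.4,260+y/6-.4])-b,59.5) for x,y in((452,325),(405,393))])
im=cv2.imread("pics/scene0.png");h=cv2.cvtColor(im,cv2.COLOR_BGR2HSV);m=cv2.inRange(h,(15,120,90),(30,255,255))
q=np.zeros_like(m);q[280:330,440:495]=m[280:330,440:495];ys,xs=np.nonzero(q)
P=np.array([hp("scene",np.array([x,y])-b,54) for x,y in zip(xs,ys)])
from scipy.optimize import least_squares
r=least_squares(lambda c:np.hypot(P[:,0]-c[0],P[:,1]-c[1])-35.5,[28,0],loss="soft_l1");print("seat scene",r.x)
E
```

```text
wick [26.8  0.9] [23.6  5.3]
nose corners [array([72.9, 14. ]), array([ 73.1, -15.8])]
seat scene [25.7  0.1]
```

```bash
python3 -m pendant '[[0,0,0,0,0.03,0,0],[0,0,0,0,0.06,0,0],[0,0,0,0,0.06,0,0],[0,0,0,0.1,0.06,0,0],[0,0,0,0.2,0.06,0,0]]'>/dev/null; python3 st.py
for i in 1 2; do python3 -m pendant '[[0,0,0,0.1,0,0,0],[0,0,0,0.2,0,0,0],[0,0,0,0.3,0,0,0],[0,0,0,0.4,0,0,0],[0,0,0,0.5,0,0,0]]'>/dev/null; python3 st.py;done
python3 - <<'E'
from h import *
s=vision.capture("scene")
cv2.imwrite("pics/s5.png",cv2.resize(s[260:360,420:540,::-1],None,fx=6,fy=6,interpolation=2))
E
```

```text
nose x 76.14 y 0.94 z 66.29 Falong -3.48 Fz -0.73 t 17.32 [-0.43239571  0.05575655 -0.01837792]
nose x 76.10 y 1.01 z 61.24 Falong -2.40 Fz -0.75 t 17.95 [-0.41639549  0.08654    -0.02824252]
nose x 76.11 y 1.03 z 56.23 Falong -2.74 Fz -1.42 t 18.57 [-0.44595085  0.07633284 -0.0455617 ]
```

View pics/s5.png

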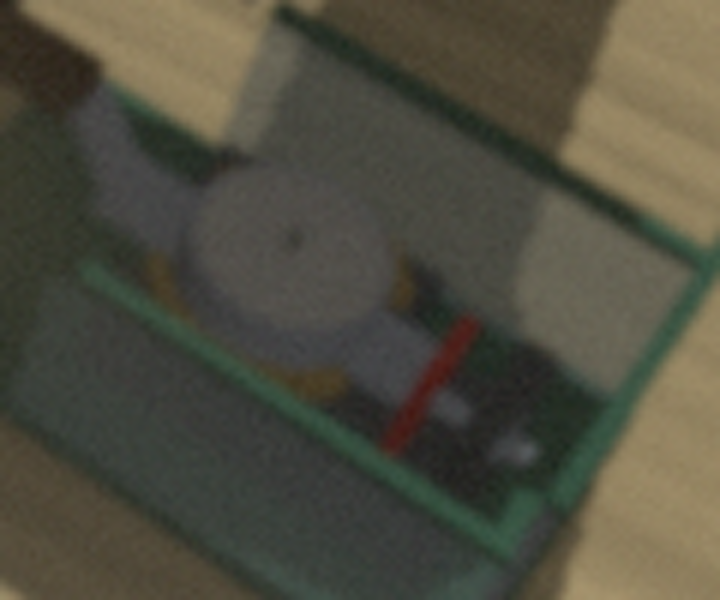

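The candle is level with its underside inside the brass rims, and the wrist load is unchanged. I'll keep lowering onto the seat.

```bash
python3 -m pendant '[[0,0,0,0.05,0,0,0],[0,0,0,0.1,0,0,0],[0,0,0,0.15,0,0,0],[0,0,0,0.2,0,0,0],[0,0,0,0.25,0,0,0]]'>/dev/null; python3 st.py
python3 -m pendant '[[0,0,0,0.05,0,0,0],[0,0,0,0.1,0,0,0],[0,0,0,0.15,0,0,0],[0,0,0,0.2,0,0,0],[0,0,0,0.25,0,0,0]]'>/dev/null; python3 st.py
python3 -m pendant '[[0,0,0,0.1,0,0,0],[0,0,0,0.2,0,0,0],[0,0,0,0.3,0,0,0],[0,0,0,0.3,0,0,0],[0,0,0,0.3,0,0,0]]'>/dev/null; python3 st.py
python3 - <<'E'
from h import *
s=vision.capture("scene")
cv2.imwrite("pics/s6.png",cv2.resize(s[260:360,420:540,::-1],None,fx=6,fy=6,interpolation=2))
E
```

```text
nose x 76.11 y 1.02 z 53.78 Falong -3.64 Fz -0.13 t 19.25 [-0.51176576  0.06984358 -0.03924505]
nose x 76.13 y 0.99 z 51.29 Falong -3.80 Fz 0.47 t 19.88 [-3.94968127e-01 -9.88669974e-05 -5.24546953e-02]
nose x 76.12 y 1.04 z 48.30 Falong -2.90 Fz -0.04 t 20.50 [-0.42759003  0.0518346   0.02521077]
```

View pics/s6.png

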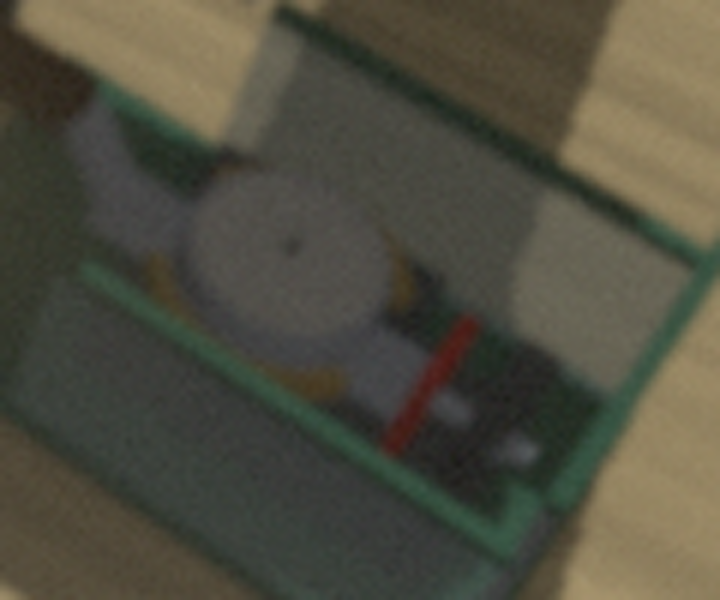

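Candle is seated (Fz back to about 0) with the nose still pressing. Now a little lower, then draw the blade out backwards.

```bash
python3 -m pendant '[[0,0,0,0.1,0,0,0],[0,0,0,0.2,0,0,0],[0,0,0,0.3,-0.1,0,0],[0,0,0,0.4,-0.3,0,0],[0,0,0,0.4,-0.6,0,0]]'>/dev/null; python3 st.py
python3 -m pendant '[[0,0,0,0,-0.5,0,0],[0,0,0,0,-1.0,0,0],[0,0,0,0,-1.6,0,0],[0,0,0,0,-2.3,0,0],[0,0,0,0,-3.0,0,0]]'>/dev/null; python3 st.py
python3 - <<'E'
from h import *
s=vision.capture("scene")
cv2.imwrite("pics/s7.png",cv2.resize(s[260:360,420:540,::-1],None,fx=6,fy=6,interpolation=2))
E
```

```text
nose x 70.06 y 1.10 z 44.17 Falong 0.21 Fz -1.07 t 21.18 [ 0.04820969  0.04155604 -0.05177637]
nose x 39.60 y 1.01 z 44.32 Falong 0.36 Fz -2.35 t 21.80 [-0.06901996  0.01589573 -0.0304055 ]
```

View pics/s7.png

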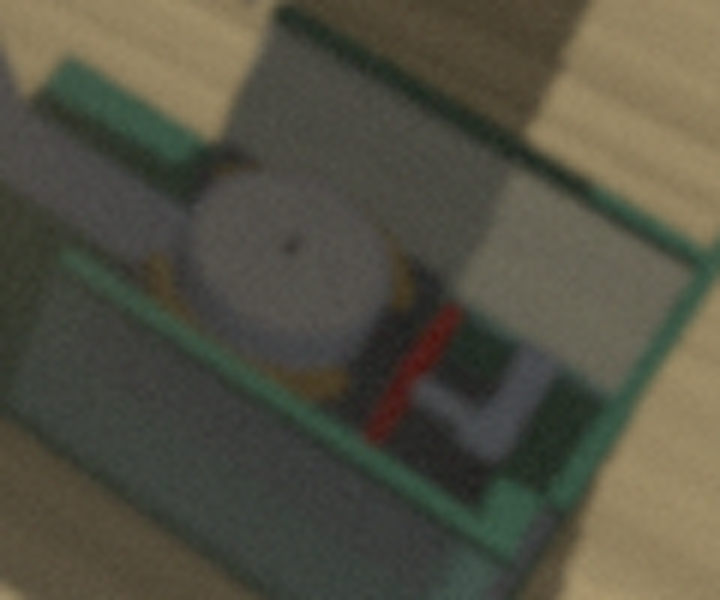

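The candle stays put with its wick at (291,243), and the stop has sprung back. I'll pull the rest of the way out.

```bash
python3 -m pendant '[[0,0,0,0,-1,0,0],[0,0,0,0,-2,0,0],[0,0,0,0,-3.2,0,0],[0,0,0,0,-4.6,0,0],[0,0,0,0,-6.0,0,0]]'>/dev/null; python3 st.py
python3 -m pendant '[[0,0,0,0,-1.4,0,0],[0,0,0,0,-2.8,0,0],[0,0,0,0,-4.2,0,0],[0,0,0,-0.5,-5.6,0,0],[0,0,0,-1,-7.0,0,0]]'>/dev/null; python3 st.py
python3 go.py 567.8 -203.3 60 4.87
```

```text
nose x -20.94 y 0.99 z 44.30 Falong 0.28 Fz -1.56 t 22.48 [ 0.01253589 -0.00550639 -0.03404222]
nose x -90.83 y 0.88 z 54.74 Falong 0.56 Fz -1.58 t 23.10 [-0.02272231  0.02981793  0.07119098]
t 23.1 p [503.612 -14.077  54.743] F [ 0.28   0.539 -1.58 ] w 0.17817974916570728 j [-0.261  0.485  1.763  0.     0.893 -0.174]
yaw -4.982014044976662 tilt 2.9073600638085395e-08 -4.073504057378746e-05 0.00023767174129368795
turn [-0.172  0.     0.   ] shift cm [ -0.523 -18.293   8.038]
```

```bash
python3 -m pendant '[[-0.02,0,0,-0.5,-2,0.7,0],[-0.05,0,0,-0.5,-4.2,1.6,0],[-0.08,0,0,-0.5,-6.4,2.6,0],[-0.11,0,0,-0.5,-8.6,3.6,0],[-0.13,0,0,-0.5,-10.8,4.7,0]]'; python3 go.py 567.8 -203.3 60 4.87
```

```text
time_s: 23.72
eef_pos: [541.2, -126.1, 59.7]
ee_rot: [0.707, -0.016, 0.707, 0.015]
force: [-0.3, -0.5, -2.3]
grip_width: 0.179
t 23.725 p [ 541.217 -126.11    59.694] F [-0.251 -0.467 -2.329] w 0.17935340237451097 j [-0.44   0.57   1.599  0.     0.973 -0.484]
yaw 2.504847414788146 tilt 7.395191525816358e-08 -0.00015443890509414873 0.00035221080343000866
turn [-0.041  0.     0.   ] shift cm [-0.029 -7.828  2.318]
```

```bash
python3 -m pendant '[[-0.015,0,0,0,-2.2,0.6,0],[-0.03,0,0,0,-4.2,1.2,0],[-0.041,0,0,0,-6,1.8,0],[-0.041,0,0,0,-7.2,2.1,0],[-0.041,0,0,0,-7.8,2.3,0]]';  python3 -m pendant '[[0,0,0,1,0,0,0],[0,0,0,2.2,0,0,0],[0,0,0,3.3,0,0,0],[0,0,0,4.0,0,0,0],[0,0,0,4.3,0,0,0]]'; python3 go.py 567.8 -203.3 12.8 4.87
```

```text
time_s: 24.35
eef_pos: [567.3, -202.4, 59.4]
ee_rot: [0.706, -0.029, 0.707, 0.03]
force: [-0.6, 0.8, -2.1]
grip_width: 0.18
time_s: 24.98
eef_pos: [567.3, -201.6, 15.7]
ee_rot: [0.706, -0.03, 0.707, 0.03]
force: [0.2, 0.1, -0.8]
grip_width: 0.177
t 24.975 p [ 567.252 -201.554   15.715] F [ 0.211  0.143 -0.808] w 0.17677376024696126 j [-0.536  0.717  1.468  0.     0.957 -0.62 ]
yaw 4.8201916486245455 tilt 2.2727371307151856e-07 0.0004078513580938539 -0.0005368469470380388
turn [-0.001 -0.001 -0.   ] shift cm [ 0.291 -0.179  0.04 ]
```

```bash
python3 -m pendant '[[0,0,0,0.1,0,0,0],[0,0,0,0.2,0,0,0],[0,0,0,0.25,0,0,0],[0,0,0,0.29,0,0,0],[0,0,0,0.29,0,0,0]]'; python3 -m pendant '[[0,0,0,0,0,0,0.2],[0,0,0,0,0,0,0.25],[0,0,0,0,0,0,0.35],[0,0,0,0,0,0,0.5],[0,0,0,0,0,0,0.8]]'  ; python3 -m pendant '[[0,0,0,0,0,0,1],[0,0,0,0,0,0,1],[0,0,0,-0.5,0,0,1],[0,0,0,-1.5,0,0,1],[0,0,0,-3,0,0,1]]'; python3 -m pendant '[[0,0,0,-3,0,0,1],[0,0,0,-6,0,0,1],[0,0,0,-9,0,0,1],[0,0,0,-12,0,0,1],[0,0,0,-14,0,0,1]]'; python3 -m pendant '[[0,0,0,0,-4,-1,1],[0,0,0,0,-8,-3,1],[0,0,0,0,-10,-6,1],[0,0,0,0,-10,-9,1],[0,0,0,0,-10,-12,1]]'
python3 - <<'E'
from h import *
s=vision.capture("scene");t=vision.capture("top")
cv2.imwrite("pics/s8.png",s[:,:,::-1]);cv2.imwrite("pics/t8.png",t[:,:,::-1])
cv2.imwrite("pics/t8c.png",cv2.resize(t[220:320,95:235,::-1],None,fx=5,fy=5,interpolation=2))
E
```

```text
time_s: 25.6
eef_pos: [567.4, -201.7, 13.4]
ee_rot: [0.707, -0.03, 0.706, 0.03]
force: [0.4, 0.8, -1.4]
grip_width: 0.178
time_s: 26.22
eef_pos: [567.4, -201.8, 13.4]
ee_rot: [0.706, -0.03, 0.706, 0.03]
force: [-0.0, -0.6, 0.6]
grip_width: 0.7
time_s: 26.85
eef_pos: [567.4, -201.7, 44.3]
ee_rot: [0.706, -0.03, 0.706, 0.03]
force: [-1.0, -0.5, 0.5]
grip_width: 0.997
time_s: 27.48
eef_pos: [567.6, -201.8, 186.2]
ee_rot: [0.707, -0.03, 0.706, 0.029]
force: [-1.1, 0.3, -0.7]
grip_width: 1.004
time_s: 28.1
eef_pos: [455.2, -311.7, 184.4]
ee_rot: [0.707, -0.03, 0.706, 0.029]
force: [1.7, 0.1, 0.3]
grip_width: 1.003
```

View pics/s8.png

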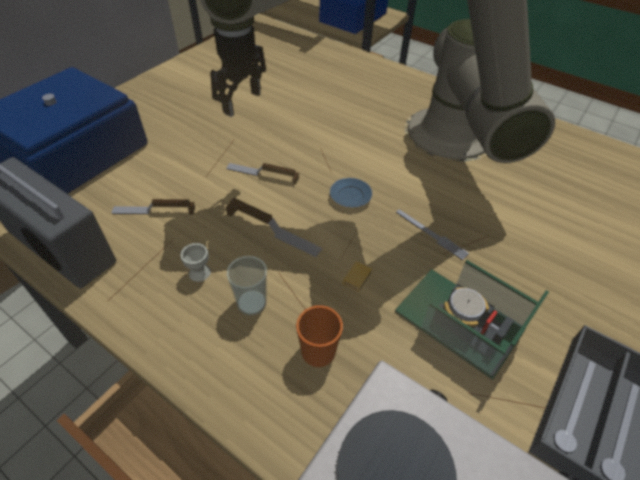

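View pics/t8.png

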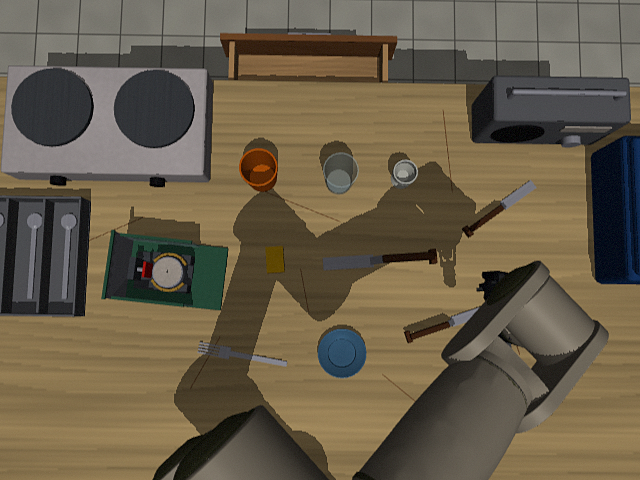

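View pics/t8c.png

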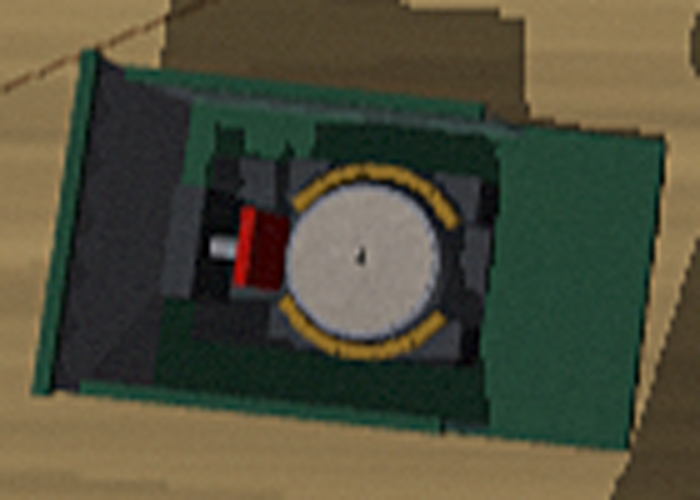

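The candle (top px ~168,271) lies inside both rim pieces and the red stop has sprung back. The lifter lies flat at (380,259), and the bystanders are unmoved. I'll let the arm settle, then hand in.

```bash
python3 -m pendant '[[0,0,0,0,0,0,1],[0,0,0,0,0,0,1],[0,0,0,0,0,0,1],[0,0,0,0,0,0,1],[0,0,0,0,0,0,1]]'; python3 - <<'E'
from h import *
from rig import job
ho=np.array([526.8,240.7]);f=np.array([.0872,.9962]);l=np.array([-f[1],f[0]])
d=onz("top",95+361/5-.4,220+256/5-.4,63)[:2]-ho;print("candle in holder",d@f,d@l)
print(job.finish_job())
E
```

```text
time_s: 28.82
eef_pos: [456.3, -311.4, 183.3]
ee_rot: [0.706, -0.03, 0.707, 0.03]
force: [-0.8, -0.0, -0.3]
grip_width: 1.003
candle in holder 28.102170551796632 -0.9499846544574445
the job is handed in; nothing more can be done
None
```

The candle is in the seat, the lifter is back on the table and released, and I handed the job in at about 29 s of the 72 s allowed. No verdict is reported.

- **Carry:** I gripped the lifter at 50 N and carried it level to the holder with the candle on the blade.
- **Stop:** The nose touched the stop at about holder x = 70.4 mm. I pushed it back about 5.7 mm, which took roughly 3 N.
- **Lowering:** The nose stayed on the stop at about 3–4 N while I lowered the candle. The wrist load fell to about zero once the candle was seated.
- **Finish:** I drew the blade out from below, laid the lifter down near where it started, opened the fingers and moved the arm clear.

**Last checks:** The top view shows the candle inside both brass rim pieces, at holder x of about 28 mm and y of about -1 mm. The stop has sprung back. The lifter looks flat on the table and the bystanders look unmoved by eye. I did not measure the candle's final height or tilt.

**Disagreements:** The scene camera was off by about 2–3 px (roughly 4 mm) at the holder. For position I relied on the top camera and the touch on the stop.

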